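# Shut the chaser's punch chest

## Robot

A 7-joint arm with a two-finger parallel gripper is mounted at the origin on the work surface. World frame = base frame: x ahead of the robot, y to its left, z up, the work surface at z = 0. Lengths are in m, angles in rad, forces in N, time in s.
With the tool pointing down it reaches from about 0.425 to 0.95 m from the base axis. Payload 4.7 kg.
Tool frame: the origin (TCP) lies on the centre line of the jaws, within the pads' length; the fingertips stand robot.nose_length ahead of it and the grasp point (between the pads) lies 8 mm behind it (robot.nose_length is the distance from the TCP to the fingertips, in m); z points along the fingers, y is the line along which they close (so a half turn about z gives the same grasp; the last joint's range is limited). The gripper opens to 85 mm and grips with 20 to 120 N. Pads are 22 mm wide; open, the fingers measure 114 mm over their backs; the gripper's body (76 mm by 85 mm) begins 54 mm behind the grasp point. The pads swing forward as they close: fully open they stand 13 mm farther back than shut.
Start: joints at [-1.26, 0.469, -0.049, 1.532, 0.024, 1.141, -0.082], TCP at [0.225, 0.636, 0.242] pointing down, gripper open.
Joint ranges: [-2.59, 2.59], [-0.33, 1.99], [-1.39, 1.29], [0.1, 2.45], [-1.04, 4.18], [0.21, 1.99], [-2.66, 2.66]. Speed limits (rad/s): [2.57, 2.57, 3.14, 3.14, 3.14, 3.14, 3.14].

## Interface

Orientations are given as [roll, pitch, yaw] about the fixed x, y, z axes, in that order (R = Rz(yaw) Ry(pitch) Rx(roll)).
In Python, from plant import robot gives the robot as it stands. Calls block until the motion is done:
- robot.goto(position, orientation): joint-space move of the TCP to a pose.
- robot.move_straight(position, vel=0.15, attitude=None, contact_N=None): straight line of the TCP; attitude=None keeps the orientation; vel is the mean speed in m/s. With contact_N (N) it stops when the force on the tool has changed by that much, and returns True; else False.
- robot.move_joints(angles): joint-space move.
- robot.grip(opening, strength=None): opening from 0.0 (shut) to 1.0 (fully open); strength is the grip in N (None keeps the last); returns when the fingers have stopped.
- robot.sleep(seconds).
- robot.inverse_kinematics(position, orientation): joint angles nearest the present ones, or None.
- robot.sense(): the state.
- robot.grab_frame(name): name is "scene" or "top"; returns a dict with "image" (480x640x3 uint8, red, green, blue), "range_z" (480x640 float32, m along the optical axis (not along the pixel's ray), 0 where there is no reading), "fx", "fy", "cx", "cy" (pixels), "dist_coeffs" ([k1, k2, p1, p2, k3] as OpenCV has them; the pictures are not rectified), "R" (3x3) and "t" (3): a world point X has camera coordinates R X + t. Camera axes: x right, y down, z forward; pixel columns grow to the right and rows downward; lengths in m; the calibration is good to about 2 mm. A picture is of the moment at which its call begins.
A pose or a line that the arm cannot do raises robot.IKError and nothing moves.
- robot.close_job(): hands the job in; it is judged then, once.
The state is a dict: "t": time; "joint_pos": joint angles; "joint_velocities": joint speeds; "effort": joint torques, N m; "tcp_pos": TCP position; "tcp_rot": TCP orientation; "wrist_force": force on the tool from outside, world axes, zero at the start; "torque": the same for the moment, N m; "opening": opening from 0.0 (shut) to 1.0 (fully open); "gripper_force": force on a finger pad.
Only numpy, scipy, OpenCV 4.12 (cv2) and the standard library are available. Lean on these libraries where they do the work, as an engineer would, in place of code of your own. Each camera call takes 0.05 s, during which the arm holds its last target. There are 200 camera calls.

## Task

Close up the wooden punch chest on the metal chaser's bench: with the fingertips, gently push both of its drawers fully home, and push the sliding cover on its top by its edge until the well of punches is fully shut, in any order and without slamming them. Leave the jar, the dish and the turned handle standing where they are around it: they are not to be lifted or pushed about.

Things in the scene. Friction and masses are not known exactly. Their poses are not given: they have to be found in the camera images.
- chest: dark wooden punch chest, fixed, 180 mm deep (x), 300 wide (y), 88 high with cover. Origin: on the bench under its middle; x points away from the robot to its back, y left, z up. Two drawers side by side in the -x face; on top, a well of punches in the left (+y) half and a solid right half, upper face 66 mm above the bench; the cover slides over both
- left_drawer (a joint): opening of the left (+y) drawer in m: 0 = fully home (a hard stop), 0.10 = furthest out along chest -x. Slides with about 2 N of friction plus light damping and stays where it is left
- right_drawer (a joint): opening of the right (-y) drawer in m: 0 = fully home (a hard stop), 0.10 = furthest out along chest -x. Slides with about 2 N of friction plus light damping and stays where it is left
- cover (a joint): opening of the sliding cover in m: 0 = shut (over the left well, a hard stop), 0.13 = furthest open, towards chest -y over the solid right half. Slides with about 2 N of friction plus light damping and stays where it is left
- left_drawer_front (a point): centre of the outer face of the left drawer's front (front 138 mm wide along chest y, 42 mm high, brass pull plate flush in the middle). Lies at chest (-0.090 - joint value, +0.072, 0.031); axes as the chest's. It is pushed along chest +x to shut the drawer. The drawer is filled with an insert to 9 mm below the top of its front
- right_drawer_front (a point): centre of the outer face of the right drawer's front (front 138 mm wide along chest y, 42 mm high, brass pull plate flush in the middle). Lies at chest (-0.090 - joint value, -0.072, 0.031); axes as the chest's. It is pushed along chest +x to shut the drawer. The drawer is filled with an insert to 9 mm below the top of its front
- cover_edge (a point): middle of the upright right (-y) end face of the cover, a pale wooden slab 166 mm (x) by 146 mm (y) by 20 mm thick, underside 68, top 88 mm above the bench, brass strip on this edge. Lies at chest (0.005, 0.002 - joint value, 0.078); axes as the chest's. This face is pushed along chest +y to shut the cover
- jar: amber glass jar with brass lid, 44 mm across, 75 mm high; origin under its centre. Bystander
- dish: small white ceramic dish of pins, 76 mm across, 24 mm high; origin under its centre. Bystander
- handle: turned wooden mushroom handle standing on its head, 44 mm across, 62 mm high; origin under its centre. Bystander

How it is judged:
At the end, for the whole second after the job is handed in: both drawers and the cover are within 5 mm of fully shut, and jar, dish and handle are within 20 mm of where they stood (value of joint each of left_drawer, right_drawer, cover below 0.005 m and distance of each of jar, dish, handle from where it was at the start of the episode below 0.02 m); the robot touches nothing.
It fails at once if a drawer or the cover is slammed: it moves shut faster than 0.5 m/s (velocity of joint any of left_drawer, right_drawer, cover below -0.5 m/s).
It fails at once if a bystander is moved by more than 20 mm, knocked over or lifted (distance of any of jar, dish, handle from where it was at the start of the episode above 0.02 m or angle between any of jar, dish, handle's own z axis and vertical above 0.5 rad).
It also fails if it takes over 51 s, if anything falls off the work surface, if the arm or the gripper's body presses on something with over 40 N, if the wrist force passes 120 N, or if a joint passes its speed limit or range.

## Working session

There is one attempt and no reset: what is moved stays moved. The work goes in short steps, each a Python script; the robot and the scene stay as the last script left them, time stands still between calls to the robot, and variables do not carry over. Pictures are saved under pics/ and viewed, at most 10 in all, crops included, and the job is handed in when it is done.

```bash
ls; mkdir -p pics; python3 - <<'E'
from plant import robot
import cv2,numpy as np
for n in("scene","top"):
    f=robot.grab_frame(n); cv2.imwrite(f"pics/{n}0.png",f["image"][:,:,::-1]); np.savez(f"{n}0.npz",**f)
    print(n,f["fx"],f["dist_coeffs"],-f["R"].T@f["t"],f["R"][2])
print(robot.nose_length,robot.sense())
E
```

```text
pics
scene 438.3005280440012 [0.00606672 0.         0.         0.         0.        ] [0.95429644 0.44178438 0.8236562 ] [-0.38782506 -0.44250098 -0.80856948]
top 597.8682686217142 [0.0062489 0.        0.        0.        0.       ] [0.39669912 0.04019848 1.1313038 ] [ 0.17606817  0.00099616 -0.98437747]
0.011 {'t': 0.1, 'joint_pos': array([-1.25992822,  0.46935874, -0.0486126 ,  1.53357632,  0.02408666,
        1.14099765, -0.08230131]), 'joint_velocities': array([-3.70256757e-04, -2.36537825e-03, -1.79526500e-03, -4.23667232e-03,
       -2.67318022e-04, -8.40580521e-04, -9.22754397e-05]), 'effort': array([ 2.20479567e-03, -5.11516821e+01, -4.63533145e-02, -2.38387871e+01,
        1.07973372e-02,  4.31943568e-03, -4.29505008e-06]), 'tcp_pos': array([0.22476033, 0.63594328, 0.24136699]), 'tcp_rot': array([-3.13983799e+00,  4.10685881e-05,  2.80186250e+00]), 'wrist_force': array([ 0.15490375, -0.20677593, -0.90607002]), 'torque': array([ 0.07647463, -0.02906826, -0.0316355 ]), 'gripper_force': 0.0, 'opening': 1.003380422924561}
```

View pics/scene0.png

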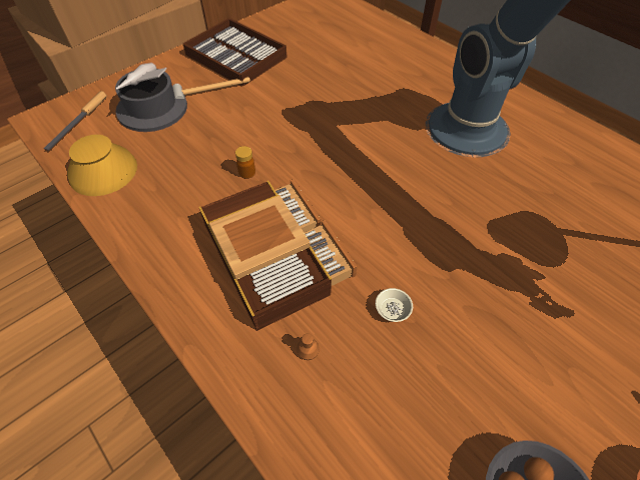

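View pics/top0.png

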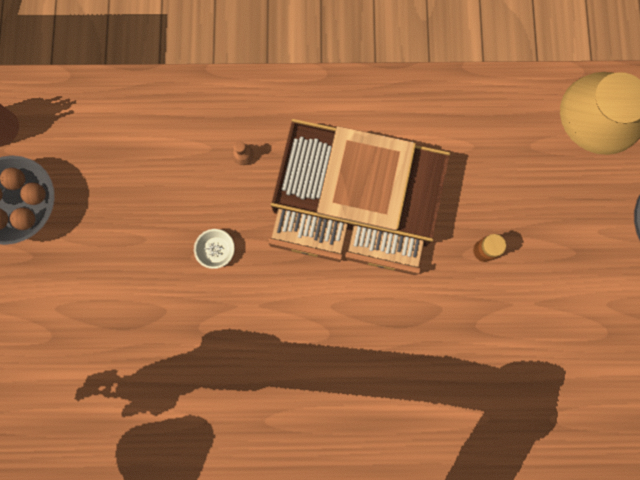

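The top view shows the chest at about (360,185). The cover spans (337,127) to (402,229) and the drawers come out towards the robot, with their fronts at about (307,250) and (385,263). The jar is at (490,247), the dish at (215,248) and the handle at (242,154). Next I'll measure these with depth.

```bash
cat > see.py <<'E'
import cv2,numpy as np
def cloud(f):
    K=np.array([[f["fx"],0,f["cx"]],[0,f["fy"],f["cy"]],[0,0,1]],float)
    v,u=np.mgrid[0:480,0:640]
    n=cv2.undistortPoints(np.stack([u,v],-1).reshape(-1,1,2).astype(float),K,np.array(f["dist_coeffs"],float)).reshape(480,640,2)
    z=f["range_z"].astype(float)
    P=np.dstack([n*z[...,None],z])
    W=(P-np.array(f["t"]))@np.array(f["R"]); W[z==0]=np.nan
    return W
def rect(p):
    r=cv2.minAreaRect((p[:,:2]*1000).astype(np.float32)); return cv2.boxPoints(r).round(1).tolist(),np.round(r[1],1),round(r[2],2)
E
python3 - <<'E'
import numpy as np,cv2
from see import *
f=np.load("top0.npz"); W=cloud(f)
def sel(u0,u1,v0,v1,z0,z1):
    p=W[v0:v1,u0:u1].reshape(-1,3); return p[(p[:,2]>z0)&(p[:,2]<z1)]
p=sel(255,465,110,285,.01,.2); h,e=np.histogram(p[:,2],np.arange(.01,.11,.004)); print(list(zip(e.round(3),h)))
for n,a in dict(cover=(255,465,110,285,.082,.095),all=(255,465,110,285,.03,.12),drawers=(255,465,195,285,.036,.058),jar=(465,525,225,270,.06,.09),dish=(185,245,220,275,.012,.035),handle=(225,262,135,175,.02,.08)).items():
    p=sel(*a); print(n,len(p),p.mean(0).round(4),p[:,2].max().round(3),rect(p))
# bench
p=W[300:320,100:500].reshape(-1,3);print(np.nanmean(p[:,2]))
E
```

```text
[(np.float64(0.01), np.int64(31)), (np.float64(0.014), np.int64(38)), (np.float64(0.018), np.int64(33)), (np.float64(0.022), np.int64(48)), (np.float64(0.026), np.int64(49)), (np.float64(0.03), np.int64(51)), (np.float64(0.034), np.int64(76)), (np.float64(0.038), np.int64(841)), (np.float64(0.042), np.int64(1965)), (np.float64(0.046), np.int64(1415)), (np.float64(0.05), np.int64(1087)), (np.float64(0.054), np.int64(1395)), (np.float64(0.058), np.int64(1215)), (np.float64(0.062), np.int64(2793)), (np.float64(0.066), np.int64(1914)), (np.float64(0.07), np.int64(132)), (np.float64(0.074), np.int64(37)), (np.float64(0.078), np.int64(42)), (np.float64(0.082), np.int64(1112)), (np.float64(0.086), np.int64(4949)), (np.float64(0.09), np.int64(1139)), (np.float64(0.094), np.int64(7)), (np.float64(0.098), np.int64(0)), (np.float64(0.102), np.int64(0))]
cover 7206 [ 0.6879 -0.041   0.088 ] 0.095 ([[591.2999877929688, -93.5999984741211], [755.2000122070312, -131.6999969482422], [788.4000244140625, 11.199999809265137], [624.4000244140625, 49.29999923706055]], array([146.7, 168.3]), 76.93)
all 201
[... 412 characters left out ...]
9.0]], array([299.7, 107.3]), 76.67)
jar 424 [ 0.5656 -0.2671  0.0738] 0.081 ([[545.4000244140625, -250.10000610351562], [548.5, -289.20001220703125], [586.9000244140625, -286.20001220703125], [583.7999877929688, -247.0]], array([38.6, 39.2]), 4.53)
dish 586 [0.5733 0.2456 0.0198] 0.028 ([[533.2000122070312, 207.60000610351562], [606.2000122070312, 204.6999969482422], [609.0, 276.8999938964844], [536.0999755859375, 279.79998779296875]], array([72.2, 73. ]), 87.75)
handle 323 [0.7535 0.1913 0.0399] 0.065 ([[732.2000122070312, 204.3000030517578], [746.5, 167.1999969482422], [776.5, 178.8000030517578], [762.2000122070312, 215.89999389648438]], array([32.2, 39.7]), 21.04)
-0.00011672449443895289
```

```bash
cat > ch.py <<'E'
import numpy as np
A=np.deg2rad(-13.07); O=np.array([.6888,-.0311])
X=np.array([np.cos(A),np.sin(A)]); Y=np.array([-X[1],X[0]])
def w(x,y,z): return [*(O+x*X+y*Y),z]
def c(p): d=np.asarray(p)[...,:2]-O; return np.stack([d@X,d@Y],-1)
ROT=[np.pi,0,A+np.pi]
E
cat > meas.py <<'E'
import numpy as np
from see import *; from ch import c
def meas(f):
    W=cloud(f)[100:290,250:470].reshape(-1,3); q=c(W); z=W[:,2]
    for n,s in(("left",1),("right",-1)):
        m=(z>.04)&(z<.06)&(abs(q[:,1]-s*.072)<.055)&(q[:,0]>-.22)&(q[:,0]<.0)
        print(n,"front x pct",np.percentile(q[m,0],[.5,2]).round(4) if m.any() else None)
    m=(z>.08)&(z<.1)&(abs(q[:,0])<.07)
    print("cover y",np.percentile(q[m,1],[1,99]).round(4),"x all z>.06",np.percentile(q[z>.06,0],[.5,99.5]).round(4),"y",np.percentile(q[z>.05,1],[.5,99.5]).round(4))
E
python3 - <<'E'
from plant import robot
from meas import *; from ch import *
meas(np.load("top0.npz")); print(c([[.5656,-.2671],[.5733,.2456],[.7535,.1913]]))
for r in(ROT,[np.pi,0,A]):
  for p in(w(-.2,.072,.2),w(-.2,.072,.041),w(-.098,.072,.041),w(-.2,-.072,.041),w(-.098,-.072,.041),w(.005,-.14,.086),w(.005,-.0,.086)):
    q=robot.inverse_kinematics(p,r); print(None if q is None else np.round(q,2))
E
```

```text
left front x pct [-0.1488 -0.1483]
right front x pct [-0.1423 -0.1419]
cover y [-0.0813  0.0621] x all z>.06 [-0.0816  0.087 ] y [-0.1486  0.1482]
[[-0.0666391  -0.25774691]
 [-0.17508121  0.24341263]
 [ 0.01273009  0.23126996]]
[-0.49  0.26  0.3   1.97 -0.09  0.93  1.19]
[-0.36  0.49  0.14  2.08 -0.12  0.58  1.21]
[-0.28  0.6   0.15  1.86 -0.14  0.69  1.29]
[-0.26  0.47  0.37  2.17 -0.32  0.55  1.68]
[-0.18  0.58  0.33  1.94 -0.29  0.67  1.67]
[-0.11  0.67  0.44  1.67 -0.35  0.88  1.82]
[-0.18  0.66  0.25  1.63 -0.2   0.88  1.49]
[-0.84  0.31  0.73  1.98 -0.25  0.94 -1.78]
[-0.72  0.56  0.62  2.1  -0.55  0.64 -1.52]
[-0.57  0.67  0.57  1.87 -0.51  0.75 -1.52]
[-0.59  0.58  0.81  2.19 -0.72  0.66 -1.06]
[-0.39  0.64  0.62  1.95 -0.55  0.72 -1.23]
[-0.29  0.75  0.74  1.68 -0.6   0.96 -1.12]
[-0.46  0.75  0.69  1.65 -0.56  0.95 -1.36]
```

```bash
cat > push.py <<'E'
from plant import robot
from ch import *
def push(start,end,z,n=12):
    """Lower at chest xy start, push to chest xy end until n newtons, back off, rise."""
    robot.goto(w(*start,.2),ROT); robot.move_straight(w(*start,z),vel=.12)
    for k in range(3):
        hit=robot.move_straight(w(*end,z),vel=.05,contact_N=n)
        s=robot.sense(); at=c(s["tcp_pos"]); print("hit",hit,at.round(4),s["tcp_pos"][2].round(4),"F",s["wrist_force"].round(1),"t",round(s["t"],1))
        if np.linalg.norm(at-end)<.015: break
    d=np.subtract(start,end); d=d/np.linalg.norm(d)
    robot.move_straight(w(*(at+.03*d),z),vel=.08)
    robot.move_straight(w(*(at+.03*d),.2),vel=.15)
E
python3 - <<'E'
from push import *; from meas import *
robot.grip(0.0)
push((-.19,.072),(-.095,.072),.043)
f=robot.grab_frame("top"); cv2.imwrite("pics/top1.png",f["image"][:,:,::-1]); meas(f)
E
```

```text
hit True [-0.1038  0.0717] 0.0422 F [ 0.1  0.3 -0.4] t 6.2
left front x pct None
right front x pct [-0.1422 -0.1419]
cover y [-0.0814  0.0559] x all z>.06 [-0.2643  0.0859] y [-0.148   0.1394]
```

View pics/top1.png

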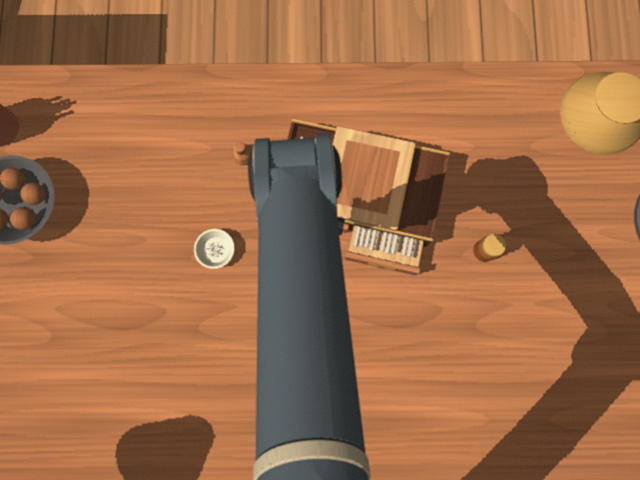

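The arm blocks the view of the left drawer. The right drawer, dish, jar and handle are undisturbed. I'll do the right drawer and the cover, then check everything.

```bash
python3 - <<'E'
from push import *; from meas import *
push((-.185,-.072),(-.095,-.072),.043)
push((.005,-.135),(.005,-.004),.086)
robot.goto(w(-.19,.3,.3),ROT)
f=robot.grab_frame("top"); cv2.imwrite("pics/top2.png",f["image"][:,:,::-1]); meas(f)
g=robot.grab_frame("scene"); cv2.imwrite("pics/scene2.png",cv2.resize(g["image"][150:370,170:430,::-1],None,fx=2.7,fy=2.7)); print(robot.sense()["t"])
E
```

```text
hit True [-0.1041 -0.0722] 0.0421 F [ 0.6 -0.3  0.2] t 11.5
hit True [ 0.0048 -0.0117] 0.0856 F [-0.6  0.4 -0.1] t 17.5
left front x pct [-0.0925 -0.0922]
right front x pct [-0.0926 -0.0921]
cover y [0.0028 0.146 ] x all z>.06 [-0.0816  0.0866] y [-0.1486  0.1461]
20.5333
```

View pics/top2.png

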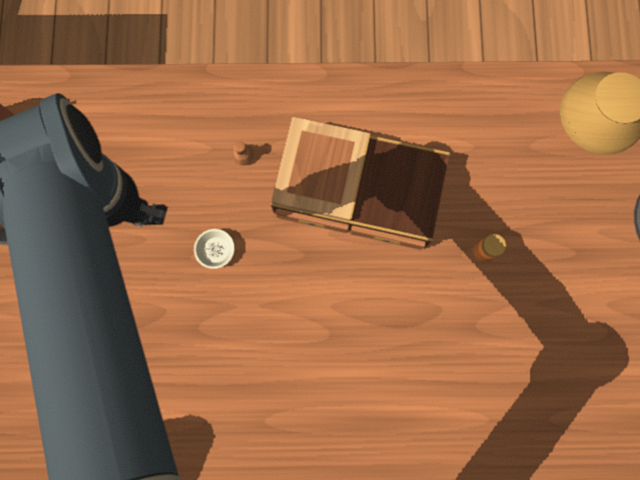

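View pics/scene2.png

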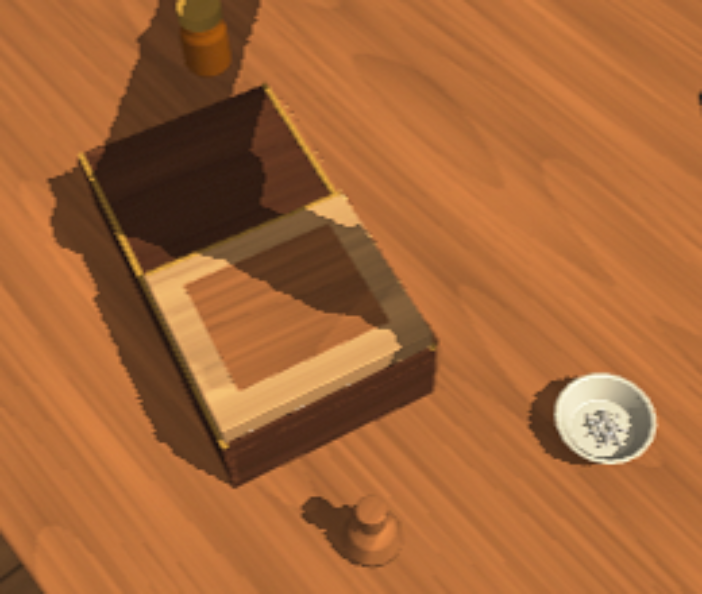

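In both views the drawers and the cover are shut. The drawer fronts read at most 2.6 mm out, even uncorrected, and the cover edge is at its stop. The jar (490,247), dish (215,248) and handle (242,154) are unmoved, and the arm is clear, so I'm handing in.

```bash
python3 -c "
from plant import robot
print(robot.close_job())"
```

```text
the job is handed in; nothing more can be done
None
```

I closed both drawers and the cover and handed the job in. The last camera check put all three within about 3 mm of shut, the jar, dish and handle looked unmoved, and the clock was at about 21 s; no verdict came back.

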